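Index the decorating wheel to the gauge post

TASK

Turn the decorating wheel by pushing with a fingertip against the side of one of its arms, until the long pointed arm points straight at the upright gauge post, and leave it standing there. The dish rides round on the wheel: do not touch it, and keep it centred. Nothing is to be gripped or lifted, and the paint pots, tape roll and cup stay where they are.

Things in the scene. Friction and masses are not known exactly. Their poses are not given: they have to be found in the camera images.
- wheel: The turning part: round head with four flat dark steel arms, 14 mm wide, 12 mm thick (73 to 85 mm above the table). Origin: on its fixed upright axis at table height; z up; x along the one long, pointed arm, whose sides are parallel from the head's rim (70 mm from the axis) to 120 mm. The other three are blunt stubs along +y, -x and -y, ending 95 mm from the axis. Below the arms is free space.
- long_arm_tip (a point): The pointed end of the long arm: 134 mm from the wheel's axis, 79 mm above the table.
- wheel_top (a point): Centre of the top of the wheel's round aluminium head (140 mm in diameter, 14 mm thick), on the axis, 86 mm above the table. The wheel turns either way without end stops within several turns; it takes about 1 N at 100 mm from the axis to turn it, and it stays where it is left.
- post: The gauge post: a bare steel post standing on a round foot, fixed to the table some 165 to 185 mm from the wheel's axis, outside the arms' sweep. 112 mm tall, stem 13 mm thick, small 20 mm head on top, foot 52 mm in diameter and 14 mm high. Origin: centre of the foot's underside; z is up.
- dish: A small round unglazed clay bowl, 104 mm in diameter and 26 mm high, standing loose on the middle of the wheel's head (rim 112 mm above the table). Origin: centre of its underside.
- pot_a: A small lidded paint pot, 38 mm in diameter and 34 mm high, loose on the table outside the arms' sweep. Origin: centre of its underside.
- pot_b: A second paint pot, the same as the first.
- tape: A roll of masking tape lying flat, 100 mm outside diameter, 24 mm high, loose on the table. Origin: centre of its underside.
- cup: A clear plastic water cup, empty, 72 mm in diameter at the rim and 70 mm high, loose on the table off to one side. Origin: centre of its underside.
Things that resemble listed ones, but are neither listed nor needed, are in the scene too. Of the things that look like the post, take the one that is farthest to the robot's left at the start.

How it is judged:
By the outcome, as a careful person would: the job done as asked, in the order asked, and still so for the second after the job is handed in, with the robot touching nothing.
It also fails if it takes over 51 s, if anything falls off the work surface, if the arm or the gripper's body presses on something with over 40 N, if the wrist force passes 120 N, or if a joint passes its speed limit or range.

ROBOT

A 6-joint arm with a two-finger parallel gripper is mounted at the origin on the work surface. World frame = base frame: x ahead of the robot, y to its left, z up, the work surface at z = 0. Lengths are in mm, angles in degrees, forces in N, time in s.
With the tool pointing down it reaches from about 300 to 850 mm from the base axis. Payload 4.2 kg.
Tool frame: the origin (TCP) lies on the centre line of the jaws, within the pads' length; the fingertips stand env.nose_length ahead of it and the grasp point (between the pads) lies 2 mm behind it (env.nose_length is the distance from the TCP to the fingertips, in mm); z points along the fingers, y is the direction in which the jaws open and shut (so a half turn about z gives the same grasp; the last joint's range is limited). The gripper opens to 91 mm and grips with 3 to 60 N. Pads are 32 mm wide; open, the fingers measure 118 mm over their backs; the gripper's body (76 mm by 178 mm) begins 60 mm behind the grasp point.
Start: joints at [-70.474, 18.312, 89.639, -0, 72.044, -1.146], TCP at [202.992, -537.992, 230.976] pointing down, gripper open.
Joint ranges: [-177.97, 177.97], [-48.28, 115.42], [12.27, 149.76], [-77.06, 257.06], [2.81, 150.46], [-146.56, 146.56]. Speed limits (degrees/s): [147.25, 147.25, 180, 180, 180, 180].

INTERFACE

Orientations are given as [roll, pitch, yaw] about the fixed x, y, z axes, in that order (R = Rz(yaw) Ry(pitch) Rx(roll)).
In Python, from workcell import env gives the robot as it stands. The module is installed in compiled form; this text tells all that it offers.
- The arm moves only by the tool jog_arm, never from a script. Its argument "deltas" is a list that holds one entry, the list of rows, each a list of 5 numbers: the shift along the tool's x, y, z in m, then the turn about the tool's z in degrees, then the finger opening in m, from 0 to 0.0912. A call has 1 to 20 rows; each row is the pose to reach, as a shift and turn from the pose commanded when the call began, along the tool's axes at that moment; what a row does not reach only later rows make up. A row lasts 1/12 s, in which the tool goes at most 41.7 mm and 7.16 degrees, less where a joint would pass 70% of its speed; a pose out of reach is approached as far as the arm can. A call with a gripper value outside its range is refused whole. The fingers move at their own pace and stop on an object; "grip_force" is the grip in N (left out, the last holds). Time passes only in rows, so rows that repeat a pose let the fingers close. It gives the time, the measured TCP pose, the force and the opening at its end, in the units of the state.
- env.state(): the state, without advancing time (a new reading comes with each control period).
- env.grab_frame(name): name is "scene" or "side" or "wrist"; returns the picture (480x640x3 uint8, red, green, blue); there is no depth.
- env.camera_params(name): a dict with "fx", "fy", "cx", "cy" (pixels), "xyz" and "orientation" of the camera in the world. Camera axes: x right, y down, z forward; pixel columns grow to the right and rows downward; lengths in mm; the calibration is good to about 2 mm. A picture is of the moment at which its call begins: read the wrist's pose just before it. camera_params takes no time and is no camera call; for the wrist camera it gives the pose at the moment of the call.
- env.job_done(): hands the job in, once; it reports no verdict.
Trained networks look in the newest picture that a camera, given by its name, has taken for a name from the list of things; names that differ only in an ending like _2 or _b are one class to them, and where a whole thing is asked for, a point or a joint stands for the part that bears it (a point fixed in the world has none). Each returns a list of dicts, best first, with "conf" (0 to 1); they miss things now and then, are a little off and sometimes report something else, mostly with a low value. They report only what shows in the picture. A call takes as long as a camera call. They do not tell look-alikes from the thing itself.
- env.look_for(camera, label): "xyz" ([x, y, z] in mm, in world coordinates, good to about 4 mm: the middle of the surface that is visible of it).
The state is a dict: "time_s": time; "qpos": joint angles; "qvel": joint speeds; "effort": joint torques, N m; "ee_pos": TCP position; "ee_rot": TCP orientation; "force": force on the tool from outside, world axes, zero at the start; "torque": the same for the moment, N m; "gripper_width": finger opening in mm.
Only numpy, scipy, OpenCV 4.12 (cv2) and the standard library are available. Lean on these libraries where they do the work, as an engineer would, in place of code of your own. Each camera call takes 0.05 s, during which the arm holds its last target.

## Working session

There is one attempt and no reset: what is moved stays moved. The work goes in short steps, Python scripts to look and compute and a tool call to move; the robot and the scene stay as the last step left them, time stands still between calls to the robot, and variables do not carry over. Pictures are saved under pics/ and viewed, and the job is handed in when it is done.

Besides the shell and the picture viewer there is one more tool, called after "Emit:" by a JSON object that holds its "method" and its "body". jog_arm: Moves the arm, as the interface text tells. Its arguments: {"type":"object","properties":{"deltas":{"type":"array"},"grip_force":{"type":"number"}},"required":["deltas"]}

```bash
mkdir -p pics; ls; python3 - <<'E'
from workcell import env
import cv2
s=env.state();print(s, env.nose_length)
for n in ["scene","side"]:
    im=env.grab_frame(n);cv2.imwrite(f"pics/{n}0.png",im[:,:,::-1]);print(n,env.camera_params(n))
    for l in ["wheel","long_arm_tip","wheel_top","post","dish","pot_a","tape","cup"]:
        print(l,[(d['xyz'],d['conf']) for d in env.look_for(n,l)])
print(env.state()['time_s'])
E
```

```text
pics
{'time_s': 0.0, 'qpos': array([-7.04726507e+01,  1.83504792e+01,  8.97062322e+01, -6.37339616e-04,
        7.20435219e+01, -1.14549772e+00]), 'qvel': array([-0.04195388, -0.04281338,  0.05736124, -0.06821785, -0.08925194,
        0.03218836]), 'effort': array([-3.08599061e-03, -4.12460876e+01, -2.31976461e+01,  7.25237187e-02,
        4.57431015e-02, -1.36434001e-04]), 'ee_pos': array([ 202.83583392, -537.52838024,  230.13308003]), 'ee_rot': array([-1.79899775e+02, -1.39797095e-03,  2.06730428e+01]), 'force': array([ 0.92055509,  0.63794381, -0.24243338]), 'torque': array([0.01520194, 0.00533758, 0.02479027]), 'gripper_width': 90.78759337023767} 17.0
scene {'fx': 446.7864234603912, 'fy': 446.7864234603912, 'cx': 316.4024316136038, 'cy': 240.18073685171896, 'xyz': array([1383.01804624,  146.7522228 ,  946.49917736]), 'orientation': array([-138.72984769,   -1.05154473,   92.16383104])}
wheel [([599.8, -80.4, 85.6], 0.67)]
long_arm_tip [([602.1, -82.7, 84.5], 0.81)]
wheel_top [([595.5, -83.7, 87.7], 0.74)]
post [([711.3, 1.7, 9.8], 0.82), ([850.5, -64.3, 14.1], 0.81), ([765.4, -279
[... 251 characters left out ...]

side {'fx': 543.7166913230038, 'fy': 543.7166913230038, 'cx': 318.5848107677112, 'cy': 243.59615420506717, 'xyz': array([ 298.40021156, -512.72924724,  903.06370596]), 'orientation': array([-138.53816724,   -1.05017946,  -25.36004478])}
wheel [([532.0, -134.8, 82.5], 0.62)]
long_arm_tip [([527.6, -138.8, 88.4], 0.81)]
wheel_top [([530.2, -136.3, 91.0], 0.95)]
post [([701.8, -0.0, 15.1], 0.97), ([834.8, -75.1, 13.4], 0.67), ([750.0, -285.6, 13.8], 0.67)]
dish [([562.9, -104.4, 96.1], 0.81)]
pot_a [([512.0, 51.3, 37.2], 0.78)]
tape [([749.5, -174.3, 22.7], 0.74), ([530.8, -135.8, 92.3], 0.36), ([563.3, -104.0, 93.9], 0.27)]
cup [([545.8, 460.3, 47.8], 0.93), ([528.6, -135.7, 89.8], 0.43)]
0.9
```

View pics/scene0.png

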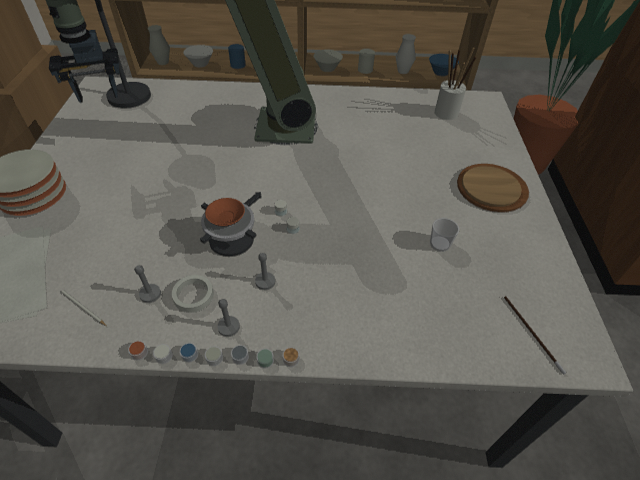

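View pics/side0.png

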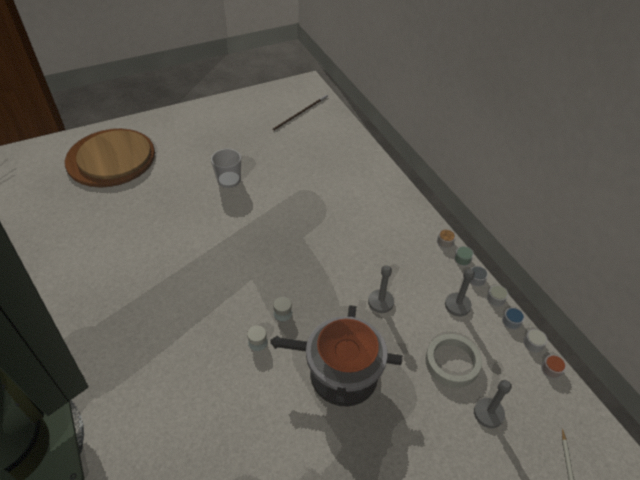

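Seen in the scene view: the posts are at px (264,270), (228,318) and (145,285). The leftmost from the robot (+y) is (264,270), at about (706,1). The wheel is at (228,222), with the long arm pointing to (260,194). The pots are at (281,208) and (292,226). Next, close crops.

```bash
python3 - <<'E'
import cv2,numpy as np
a=cv2.imread("pics/scene0.png")[170:300,180:310];b=cv2.imread("pics/side0.png")[255:425,240:430]
a=cv2.convertScaleAbs(a,alpha=1.6);b=cv2.convertScaleAbs(b,alpha=1.6)
cv2.imwrite("pics/c1.png",cv2.resize(a,(600,600),interpolation=cv2.INTER_CUBIC))
cv2.imwrite("pics/c2.png",cv2.resize(b,None,fx=3.5,fy=3.5,interpolation=cv2.INTER_CUBIC))
E
```

```text
(no output)
```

View pics/c1.png

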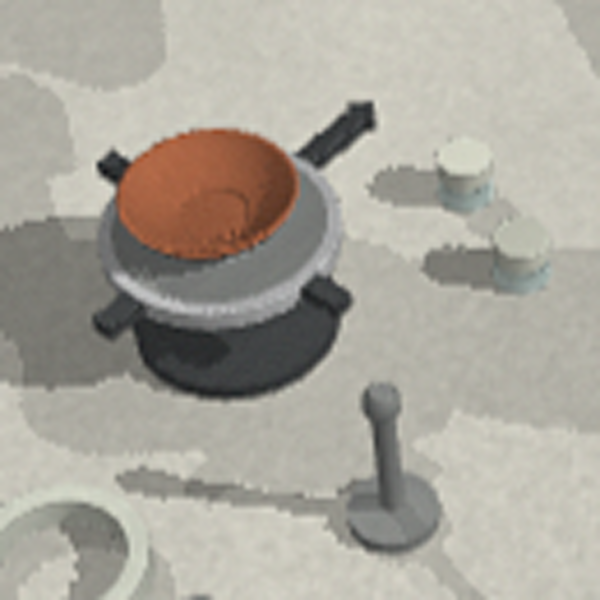

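View pics/c2.png

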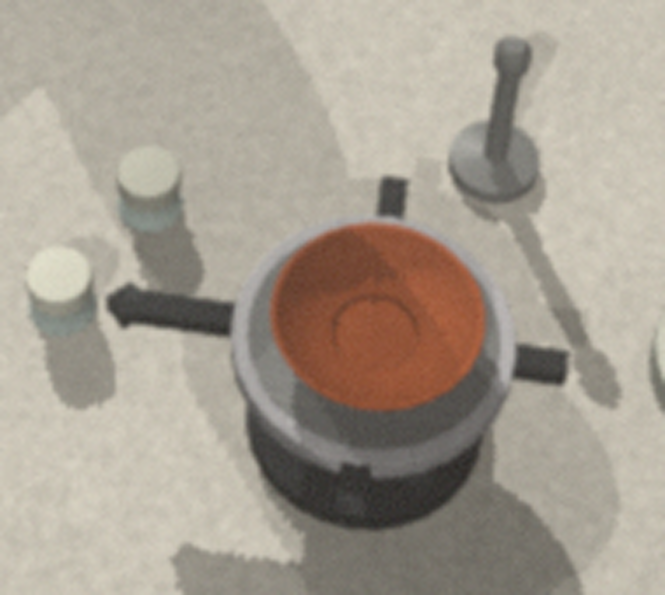

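```bash
cat > h.py <<'E'
import numpy as np
from workcell import env
from scipy.spatial.transform import Rotation as R
def ray(n,px,z,cp=None):
    c=cp or env.camera_params(n); d=np.array([(px[0]-c['cx'])/c['fx'],(px[1]-c['cy'])/c['fy'],1])
    d=R.from_euler('xyz',c['orientation'],degrees=True).apply(d); o=np.array(c['xyz']); return o+d*(z-o[2])/d[2]
def proj(n,p,cp=None):
    c=cp or env.camera_params(n); q=R.from_euler('xyz',c['orientation'],degrees=True).inv().apply(np.array(p)-c['xyz'])
    return np.array([c['fx']*q[0]/q[2]+c['cx'],c['fy']*q[1]/q[2]+c['cy']])
E
python3 - <<'E'
from h import *
S=lambda x,y:(180+x/4.615-.4,170+y/4.615-.4)
D=lambda x,y:(240+x/3.5-.4,255+y/3.5-.4)
for nm,n,p,z in [("tip","scene",S(373,106),83),("tip","side",D(110,302),82),
 ("stubL(-y)","scene",S(106,158),85),("stub","scene",S(105,318),85),("stub","scene",S(345,297),85),
 ("stub","side",D(394,179),85),("stub","side",D(567,359),85),
 ("posthead","scene",S(381,398),104),("posthead","side",D(512,55),104),
 ("postfoot","scene",S(394,508),14),("postfoot","side",D(494,160),14),
 ("dishrim","scene",S(208,193),112),("dishrim","side",D(379,316),112),
 ("pot1","scene",S(465,158),34),("pot1","side",D(62,275),34),("pot2","scene",S(521,240),34),("pot2","side",D(150,174),34)]:
    print(nm,n,ray(n,p,z).round(1))
E
```

```text
tip scene [454.6 -30.9  83. ]
tip side [450.9 -33.1  82. ]
stubL(-y) scene [ 511.  -183.1   85. ]
stub scene [ 636.8 -157.7   85. ]
stub scene [614.  -27.2  85. ]
stub side [612.6 -28.1  85. ]
stub side [ 639.8 -157.2   85. ]
posthead scene [701.1   4.7 104. ]
posthead side [700.8   5.8 104. ]
postfoot scene [706.6   6.   14. ]
postfoot side [698.1   1.7  14. ]
dishrim scene [ 563.2 -109.5  112. ]
dishrim side [ 558.8 -111.4  112. ]
pot1 scene [446.6  22.8  34. ]
pot1 side [443.   20.9  34. ]
pot2 scene [516.1  63.3  34. ]
pot2 side [510.7  61.5  34. ]
```

```bash
cat >> h.py <<'E'
AX=np.array([562.5,-105.])
def af(r,t,a):
    a=np.radians(a);u=np.array([np.cos(a),np.sin(a)]);v=np.array([-u[1],u[0]]);return AX+r*u+t*v
def delta(c,tgt): # c,tgt=(x,y,z,yaw)
    y=np.radians(c[3]);x_=np.array([np.cos(y),np.sin(y)]);y_=np.array([np.sin(y),-np.cos(y)])
    d=np.array(tgt[:2])-c[:2];t=-(tgt[3]-c[3])
    return [round(float(d@x_)/1e3,4),round(float(d@y_)/1e3,4),round((c[2]-tgt[2])/1e3,4),round(float(t),2),0]
def fwd(c,r):
    y=np.radians(c[3]);return (c[0]+1e3*(r[0]*np.cos(y)+r[1]*np.sin(y)),c[1]+1e3*(r[0]*np.sin(y)-r[1]*np.cos(y)),c[2]-1e3*r[2],c[3]-r[3])
E
python3 - <<'E'
from h import *
c=(202.992,-537.992,230.976,20.672)
p=af(100,38,146.5);print(p,delta(c,(*p,231,146.5)))
E
```

```text
[458.13781235 -81.49396271] [0.3999, -0.337, -0.0, -125.83, 0]
```

Emit:
{"method": "jog_arm", "body": {"deltas": [[[0.02, -0.017, 0, -6, 0], [0.045, -0.038, 0, -13, 0], [0.07, -0.059, 0, -20, 0], [0.095, -0.08, 0, -27, 0], [0.12, -0.101, 0, -34, 0], [0.145, -0.122, 0, -41, 0], [0.17, -0.143, 0, -48, 0], [0.195, -0.164, 0, -55, 0], [0.22, -0.185, 0, -62, 0], [0.245, -0.206, 0, -69, 0], [0.27, -0.227, 0, -76, 0], [0.295, -0.248, 0, -83, 0], [0.32, -0.269, 0, -90, 0], [0.345, -0.29, 0, -97, 0], [0.365, -0.307, 0, -104, 0], [0.38, -0.32, 0, -111, 0], [0.39, -0.328, 0, -118, 0], [0.4, -0.337, 0, -125, 0], [0.4, -0.337, 0, -126, 0], [0.4, -0.337, 0, -126, 0]]]}}

```text
time_s: 2.57
ee_pos: [458.2, -81.3, 230.9]
ee_rot: [-180.0, 0.0, 146.6]
force: [-1.0, -0.4, -0.3]
gripper_width: 0.5
```

```bash
python3 - <<'E'
from h import *
import cv2
c=fwd((202.992,-537.992,230.976,20.672),(.4,-.337,0,-126));print(c)
s=env.state();print(s['time_s'],s['ee_pos'],s['ee_rot'],s['qpos'].round(1),s['gripper_width'],s['force'])
for n in ["wrist","scene"]:
    cp=env.camera_params(n);im=env.grab_frame(n);cv2.imwrite(f"pics/{n}1.png",cv2.convertScaleAbs(im[:,:,::-1],alpha=1.5))
    if n=='wrist':print(cp)
E
```

```text
(np.float64(458.2717132643229), np.float64(-81.48212278409011), 230.976, 146.672)
2.5667 [458.23288853 -81.32924377 230.93679355] [-1.79969675e+02  5.30526031e-03  1.46637014e+02] [-11.5   8.4 103.1  -0.   68.5 -68.1] 0.5478610212553248 [-0.98574502 -0.36064016 -0.26968558]
{'fx': 372.7862976617018, 'fy': 372.7862976617018, 'cx': 317.92333487332115, 'cy': 243.10163335131446, 'xyz': array([395.8569244 , -39.48468005, 384.62179416]), 'orientation': array([ 1.64641702e+02, -2.76523345e-02,  5.65585189e+01])}
```

View pics/wrist1.png

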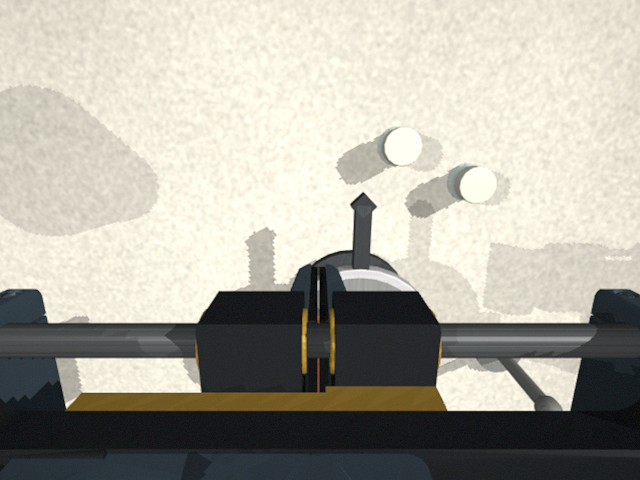

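View pics/scene1.png

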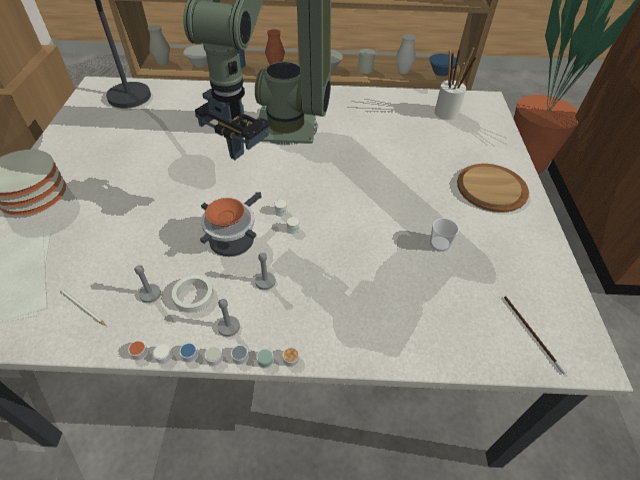

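```bash
python3 - <<'E'
from h import *
for p in [(363,193),(362.5,212),(361.5,266)]:
    w=ray('wrist',p,85);d=w[:2]-AX;print(w.round(1),np.hypot(*d),np.degrees(np.arctan2(d[1],d[0])))
a=ray('wrist',(363,193),85);b=ray('wrist',(361.5,266),85);d=a-b;print(np.degrees(np.arctan2(d[1],d[0])))
c=(458.272,-81.482,230.976,146.672)
print(delta(c,(*af(100,38,147),86,147)))
E
```

```text
[449.5 -32.1  85. ] 134.48245152874048 147.19273643907428
[462.4 -40.6  85. ] 118.99733811316773 147.24731407728146
[501.4 -65.8  85. ] 72.57479261598795 147.2686295055945
147.10376664182488
[-0.0002, -0.001, 0.145, -0.33, 0]
```

Emit:
{"method": "jog_arm", "body": {"deltas": [[[0, 0, 0.015, -0.5, 0], [0, 0, 0.04, -0.5, 0], [0, -0.001, 0.07, -0.5, 0], [0, -0.001, 0.1, -0.5, 0], [0, -0.001, 0.125, -0.5, 0], [0, -0.001, 0.14, -0.5, 0], [0, -0.001, 0.145, -0.5, 0], [0, -0.001, 0.145, -0.5, 0]]]}}

```text
time_s: 3.33
ee_pos: [456.8, -82.9, 85.0]
ee_rot: [-179.9, -0.1, 147.0]
force: [-0.6, -0.2, -0.0]
gripper_width: 0.8
```

```bash
python3 - <<'E'
from h import *
import cv2
c=fwd((458.272,-81.482,230.976,146.672),(0,-.001,.145,-.5));print([float(x) for x in c])
im=env.grab_frame("side");cv2.imwrite(f"pics/side2.png",cv2.resize(cv2.convertScaleAbs(im[200:440,200:520,::-1],alpha=1.5),None,fx=2.4,fy=2.4))
rows=[]
for t in (36,33,30,27,24): rows.append(delta(c,(*af(100,t,147.17),86,147.17)))
a=147.17
for da in (0.5,.8,1.2,1.6,2,2.4,2.8,3,3,3,3,3,3,3,3):
    a-=da; rows.append(delta(c,(*af(100,24,a),86,a)))
print(a);print([[round(r[0],3),round(r[1],3),0,round(r[3],1),0] for r in rows])
E
```

```text
[457.72256879504664, -82.31753895841157, 85.976, 147.172]
111.86999999999998
[[-0.0, 0.002, 0, 0.0, 0], [-0.0, 0.005, 0, 0.0, 0], [-0.0, 0.008, 0, 0.0, 0], [-0.0, 0.011, 0, 0.0, 0], [-0.0, 0.014, 0, 0.0, 0], [-0.0, 0.015, 0, 0.5, 0], [0.0, 0.016, 0, 1.3, 0], [0.001, 0.018, 0, 2.5, 0], [0.001, 0.021, 0, 4.1, 0], [0.002, 0.025, 0, 6.1, 0], [0.002, 0.029, 0, 8.5, 0], [0.002, 0.034, 0, 11.3, 0], [0.003, 0.039, 0, 14.3, 0], [0.002, 0.045, 0, 17.3, 0], [0.002, 0.05, 0, 20.3, 0], [0.001, 0.055, 0, 23.3, 0], [-0.0, 0.06, 0, 26.3, 0], [-0.001, 0.066, 0, 29.3, 0], [-0.003, 0.071, 0, 32.3, 0], [-0.005, 0.076, 0, 35.3, 0]]
```

View pics/side2.png

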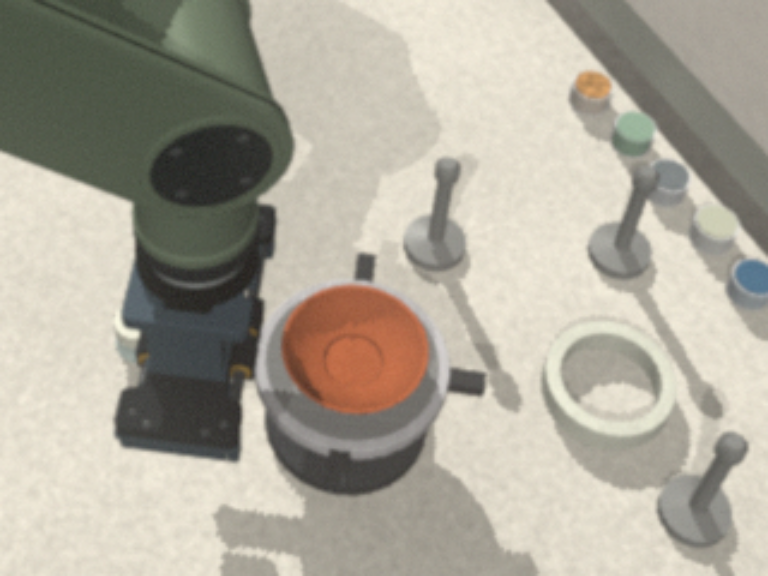

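Emit:
{"method": "jog_arm", "body": {"deltas": [[[0, 0.002, 0, 0, 0], [0, 0.005, 0, 0, 0], [0, 0.008, 0, 0, 0], [0, 0.011, 0, 0, 0], [0, 0.014, 0, 0, 0], [0, 0.015, 0, 0.5, 0], [0, 0.016, 0, 1.3, 0], [0.001, 0.018, 0, 2.5, 0], [0.001, 0.021, 0, 4.1, 0], [0.002, 0.025, 0, 6.1, 0], [0.002, 0.029, 0, 8.5, 0], [0.002, 0.034, 0, 11.3, 0], [0.003, 0.039, 0, 14.3, 0], [0.002, 0.045, 0, 17.3, 0], [0.002, 0.05, 0, 20.3, 0], [0.001, 0.055, 0, 23.3, 0], [0, 0.06, 0, 26.3, 0], [-0.001, 0.065, 0, 29, 0], [-0.002, 0.069, 0, 31.2, 0], [-0.003, 0.071, 0, 32.3, 0]]]}}

```text
time_s: 5.05
ee_pos: [498.7, -24.0, 85.8]
ee_rot: [-180.0, -0.0, 114.8]
force: [-1.6, 0.4, 0.1]
gripper_width: 0.3
```

```bash
python3 - <<'E'
from h import *
import cv2
c=fwd((457.7226,-82.3175,85.976,147.172),(-.003,.071,0,32.3));print([float(x) for x in c])
s=env.state();print(s['time_s'],s['ee_pos'],s['ee_rot'],s['force'],s['qpos'].round(1))
im=env.grab_frame("side");cv2.imwrite(f"pics/side3.png",cv2.resize(cv2.convertScaleAbs(im[200:440,200:520,::-1],alpha=1.5),None,fx=2.4,fy=2.4))
im=env.grab_frame("wrist");cv2.imwrite(f"pics/wrist3.png",cv2.convertScaleAbs(im[:,:,::-1],alpha=1.5))
a=c[3];rows=[]
for da in (0.7,1.4,2.2,3,3,3,3,3,3,3,3,3,3,3,3,3,2.5,1.8,1.1,.5):
    a-=da; rows.append(delta(c,(*af(100,24,a),86,a)))
print(a);print([[round(r[0],3),round(r[1],3),0,round(r[3],1),0] for r in rows])
E
```

```text
[498.7339489217063, -24.282430777830072, 85.976, 114.872]
5.05 [498.70012096 -23.99578591  85.81461335] [-1.79961485e+02 -8.93143774e-03  1.14784781e+02] [-1.63536649  0.3710827   0.1467259 ] [ -4.1  19.9 111.1  -0.   49.1 -28.8]
65.672
[[0.0, 0.001, 0, 0.7, 0], [0.001, 0.004, 0, 2.1, 0], [0.002, 0.007, 0, 4.3, 0], [0.002, 0.013, 0, 7.3, 0], [0.003, 0.018, 0, 10.3, 0], [0.003, 0.024, 0, 13.3, 0], [0.003, 0.029, 0, 16.3, 0], [0.002, 0.034, 0, 19.3, 0], [0.002, 0.04, 0, 22.3, 0], [0.001, 0.045, 0, 25.3, 0], [-0.001, 0.05, 0, 28.3, 0], [-0.002, 0.055, 0, 31.3, 0], [-0.004, 0.06, 0, 34.3, 0], [-0.006, 0.065, 0, 37.3, 0], [-0.008, 0.07, 0, 40.3, 0], [-0.011, 0.075, 0, 43.3, 0], [-0.013, 0.079, 0, 45.8, 0], [-0.015, 0.082, 0, 47.6, 0], [-0.016, 0.083, 0, 48.7, 0], [-0.017, 0.084, 0, 49.2, 0]]
```

View pics/side3.png

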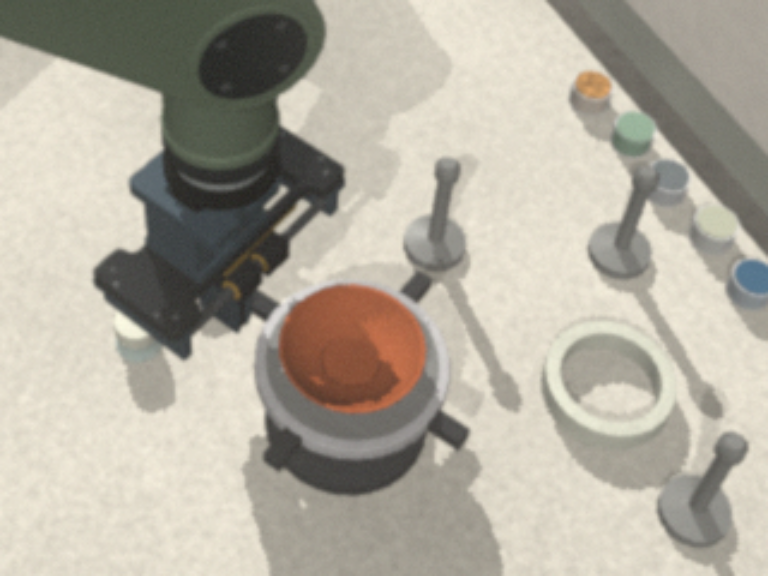

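View pics/wrist3.png

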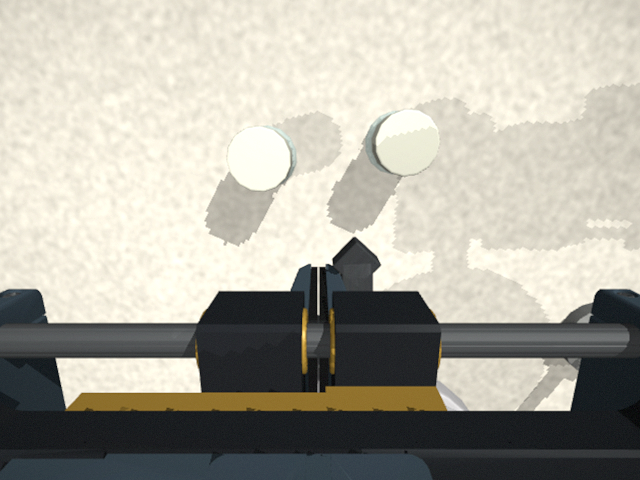

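```bash
python3 - <<'E'
from h import *
for p in [(353.5,238),(359,285)]:
    w=ray('wrist',p,85);d=w[:2]-AX;print(w.round(1),np.hypot(*d),np.degrees(np.arctan2(d[1],d[0])))
f=np.array([498.7,-24.])-AX;print(np.hypot(*f),np.degrees(np.arctan2(f[1],f[0])))
E
```

```text
[498.2  14.4  85. ] 135.6084809109094 118.32146979663348
[509.9  -3.9  85. ] 113.94246520531652 117.48735409495477
103.10887449681526 128.22588910757113
```

Emit:
{"method": "jog_arm", "body": {"deltas": [[[0, 0.001, 0, 0.7, 0], [0.001, 0.004, 0, 2.1, 0], [0.002, 0.007, 0, 4.3, 0], [0.002, 0.013, 0, 7.3, 0], [0.003, 0.018, 0, 10.3, 0], [0.003, 0.024, 0, 13.3, 0], [0.003, 0.029, 0, 16.3, 0], [0.002, 0.034, 0, 19.3, 0], [0.002, 0.04, 0, 22.3, 0], [0.001, 0.045, 0, 25.3, 0], [-0.001, 0.05, 0, 28.3, 0], [-0.002, 0.055, 0, 31.3, 0], [-0.004, 0.06, 0, 34.3, 0], [-0.006, 0.065, 0, 37.3, 0], [-0.008, 0.07, 0, 40.3, 0], [-0.011, 0.075, 0, 43.3, 0], [-0.013, 0.079, 0, 45.8, 0], [-0.015, 0.082, 0, 47.6, 0], [-0.016, 0.083, 0, 48.7, 0], [-0.017, 0.084, 0, 49.2, 0]]]}}

```text
time_s: 6.82
ee_pos: [581.8, -4.5, 85.8]
ee_rot: [-180.0, 0.0, 65.6]
force: [-1.1, 0.8, -0.3]
gripper_width: 0.6
```

```bash
python3 - <<'E'
from h import *
import cv2
c=fwd((498.7339,-24.2824,85.976,114.872),(-.017,.084,0,49.2));print([float(x) for x in c])
s=env.state();print(s['time_s'],s['ee_pos'],s['ee_rot'],s['force'],s['qpos'].round(1))
im=env.grab_frame("side");cv2.imwrite(f"pics/side4.png",cv2.resize(cv2.convertScaleAbs(im[200:440,200:520,::-1],alpha=1.5),None,fx=2.4,fy=2.4))
im=env.grab_frame("wrist");cv2.imwrite(f"pics/wrist4.png",cv2.convertScaleAbs(im[:,:,::-1],alpha=1.5))
a=c[3];rows=[]
for da in (0.7,1.4,2,2.5,2.5,2.5,2.5,2,1.5,1.,.5,.3):
    a-=da; rows.append(delta(c,(*af(100,24,a),86,a)))
print(a);print([[round(r[0],3),round(r[1],3),0,round(r[3],1),0] for r in rows])
E
```

```text
[582.0929441448237, -4.375874455311454, 85.976, 65.672]
6.8167 [581.77581651  -4.52089568  85.75362592] [-1.79952042e+02  1.69852897e-02  6.56173272e+01] [-1.13771297  0.75565879 -0.26168957] [ -1.6  26.1 100.1   0.   53.8  22.8]
46.272
[[0.001, 0.001, 0, 0.7, 0], [0.001, 0.003, 0, 2.1, 0], [0.002, 0.007, 0, 4.1, 0], [0.002, 0.011, 0, 6.6, 0], [0.003, 0.016, 0, 9.1, 0], [0.003, 0.02, 0, 11.6, 0], [0.003, 0.025, 0, 14.1, 0], [0.003, 0.028, 0, 16.1, 0], [0.003, 0.031, 0, 17.6, 0], [0.003, 0.033, 0, 18.6, 0], [0.003, 0.034, 0, 19.1, 0], [0.003, 0.034, 0, 19.4, 0]]
```

View pics/side4.png

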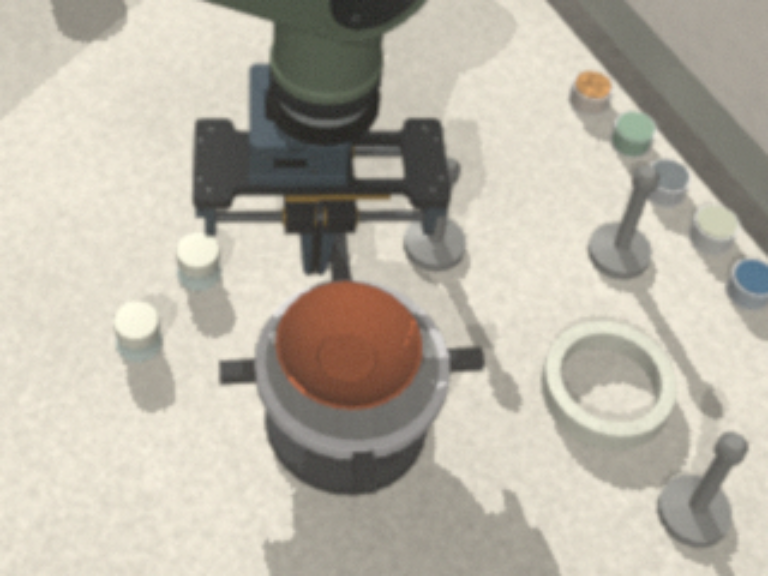

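View pics/wrist4.png

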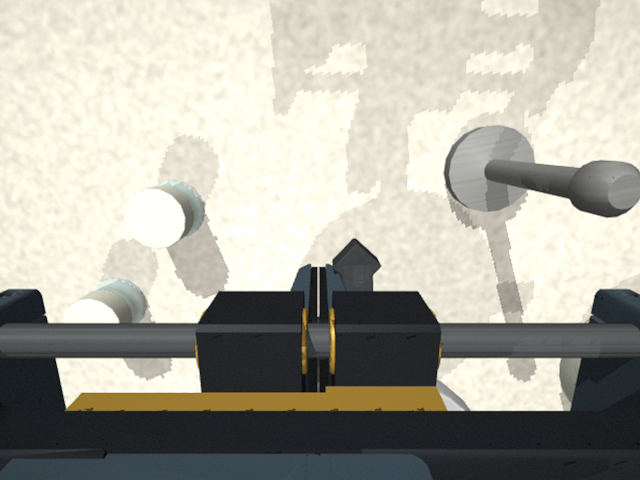

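```bash
python3 - <<'E'
from h import *
import cv2
def dish(n,im,gain,z=112):
    hsv=cv2.cvtColor(im,cv2.COLOR_BGR2HSV);m=((hsv[...,0]<14)&(hsv[...,1]>110)&(hsv[...,2]>40)).astype(np.uint8)
    k,l,st,ce=cv2.connectedComponentsWithStats(m)
    return m,l,st,ce
for f in ['side2','side3','side4']:
    im=cv2.imread(f'pics/{f}.png');m,l,st,ce=dish('side',im,1)
    i=1+np.argmax(st[1:,4]);cn,_=cv2.findContours((l==i).astype(np.uint8),0,1);cn=max(cn,key=len)[:,0,:].astype(float)
    px=(cn+.5)/2.4-.5+[200,200]
    w=np.array([ray('side',p,112)[:2] for p in px])
    h=cv2.convexHull(w.astype(np.float32));print(f,cv2.minEnclosingCircle(h),st[i])
im=cv2.imread('pics/side0.png');m,l,st,ce=dish('side',im,1)
i=[j for j in range(1,len(st)) if l[345,350]==j]
print(st[l[345,350]])
cn,_=cv2.findContours((l==l[345,350]).astype(np.uint8),0,1);cn=max(cn,key=len)[:,0,:].astype(float)
w=np.array([ray('side',p,112)[:2] for p in cn]);print(cv2.minEnclosingCircle(w.astype(np.float32)))
for n in ('scene0','scene1'):
    im=cv2.imread(f'pics/{n}.png');m,l,st,ce=dish('scene',im,1)
    j=l[212,225];cn,_=cv2.findContours((l==j).astype(np.uint8),0,1);cn=max(cn,key=len)[:,0,:].astype(float)
    w=np.array([ray('scene',p,112)[:2] for p in cn]);print(n,st[j],cv2.minEnclosingCircle(w.astype(np.float32)))
E
```

```text
side2 ((558.6619873046875, -109.95574951171875), 51.18707275390625) [  283   286   145   128 14522]
side3 ((557.1068725585938, -109.07296752929688), 50.98934555053711) [  280   286   145   127 14426]
side4 ((556.4225463867188, -104.89974975585938), 51.07412338256836) [  277   281   144   128 14217]
[ 317  319   61   53 2535]
((558.560791015625, -110.27423858642578), 51.04484176635742)
scene0 [205 198  40  28 851] ((562.1861572265625, -110.57840728759766), 51.543556213378906)
scene1 [205 198  40  28 851] ((562.1294555664062, -110.53108215332031), 51.570396423339844)
```

```bash
python3 - <<'E'
from h import *
c=(582.0929,-4.3759,85.976,65.672)
a=c[3];rows=[]
for da in (0.7,1.4,2,2.5,2.5,2.5,2.5,2.3,2,1.8,1.5,1.3,1.,.8,.7,.5,.4,.3,.2):
    a-=da; rows.append(delta(c,(*af(100,24,a),86,a)))
print(a);print([[round(r[0],4),round(r[1],4),0,round(r[3],1),0] for r in rows])
E
```

```text
38.772000000000006
[[0.0005, 0.0008, 0, 0.7, 0], [0.0011, 0.0033, 0, 2.1, 0], [0.0017, 0.0068, 0, 4.1, 0], [0.0023, 0.0113, 0, 6.6, 0], [0.0028, 0.0157, 0, 9.1, 0], [0.003, 0.0202, 0, 11.6, 0], [0.0031, 0.0247, 0, 14.1, 0], [0.0029, 0.0288, 0, 16.4, 0], [0.0027, 0.0324, 0, 18.4, 0], [0.0024, 0.0356, 0, 20.2, 0], [0.002, 0.0383, 0, 21.7, 0], [0.0017, 0.0406, 0, 23.0, 0], [0.0014, 0.0423, 0, 24.0, 0], [0.0011, 0.0438, 0, 24.8, 0], [0.0008, 0.045, 0, 25.5, 0], [0.0006, 0.0459, 0, 26.0, 0], [0.0005, 0.0466, 0, 26.4, 0], [0.0004, 0.0471, 0, 26.7, 0], [0.0003, 0.0474, 0, 26.9, 0]]
```

Emit:
{"method": "jog_arm", "body": {"deltas": [[[0.0005, 0.001, 0, 0.7, 0], [0.001, 0.0035, 0, 2.1, 0], [0.0015, 0.007, 0, 4.1, 0], [0.0025, 0.0115, 0, 6.6, 0], [0.003, 0.0155, 0, 9.1, 0], [0.003, 0.02, 0, 11.6, 0], [0.003, 0.0245, 0, 14.1, 0], [0.003, 0.029, 0, 16.4, 0], [0.0025, 0.0325, 0, 18.4, 0], [0.0025, 0.0355, 0, 20.2, 0], [0.002, 0.0385, 0, 21.7, 0], [0.0015, 0.0405, 0, 23, 0], [0.0015, 0.0425, 0, 24, 0], [0.001, 0.044, 0, 24.8, 0], [0.001, 0.045, 0, 25.5, 0], [0.0005, 0.046, 0, 26, 0], [0.0005, 0.0465, 0, 26.4, 0], [0.0005, 0.047, 0, 26.7, 0], [0.0005, 0.0475, 0, 27, 0], [0.0005, 0.0475, 0, 27, 0]]]}}

```text
time_s: 8.58
ee_pos: [625.6, -23.5, 85.9]
ee_rot: [180.0, 0.0, 38.7]
force: [-1.6, -2.4, 0.1]
gripper_width: 0.4
```

```bash
python3 - <<'E'
from h import *
import cv2
c=fwd((582.0929,-4.3759,85.976,65.672),(.0005,.0475,0,27));print([float(x) for x in c])
s=env.state();print(s['time_s'],s['ee_pos'],s['ee_rot'],s['force'],s['qpos'].round(1))
cp=env.camera_params('wrist');print(cp)
im=env.grab_frame("scene");cv2.imwrite(f"pics/scene5.png",cv2.resize(cv2.convertScaleAbs(im[170:300,180:310,::-1],alpha=1.6),(600,600),interpolation=cv2.INTER_CUBIC))
im=env.grab_frame("wrist");cv2.imwrite(f"pics/wrist5.png",cv2.convertScaleAbs(im[:,:,::-1],alpha=1.5))
E
```

```text
[625.580977890628, -23.48838496084892, 85.976, 38.672]
8.5833 [625.59759853 -23.49271239  85.90741967] [1.79998394e+02 1.18441325e-04 3.86540716e+01] [-1.55014273 -2.41585309  0.14296832] [-3.2 29.5 93.9 -0.  56.6 48.1]
{'fx': 372.7862976617018, 'fy': 372.7862976617018, 'cx': 317.92333487332115, 'cy': 243.10163335131446, 'xyz': array([683.78925975,  23.8435164 , 239.62535313]), 'orientation': array([ 1.64714227e+02,  5.99844272e-03, -5.14232009e+01])}
```

View pics/scene5.png

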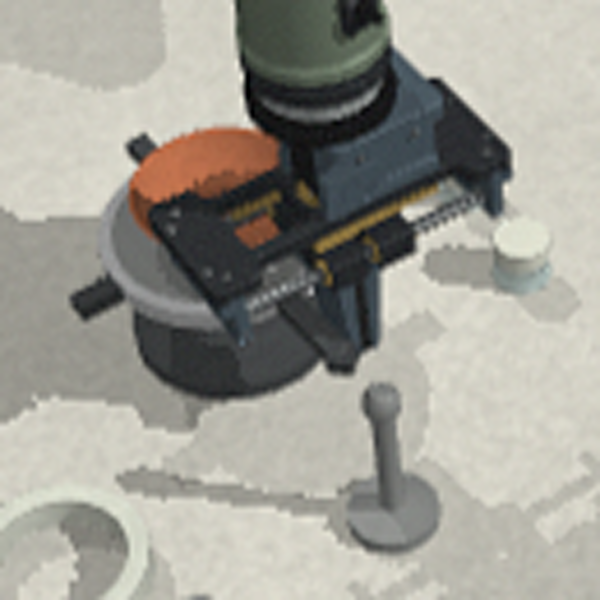

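View pics/wrist5.png

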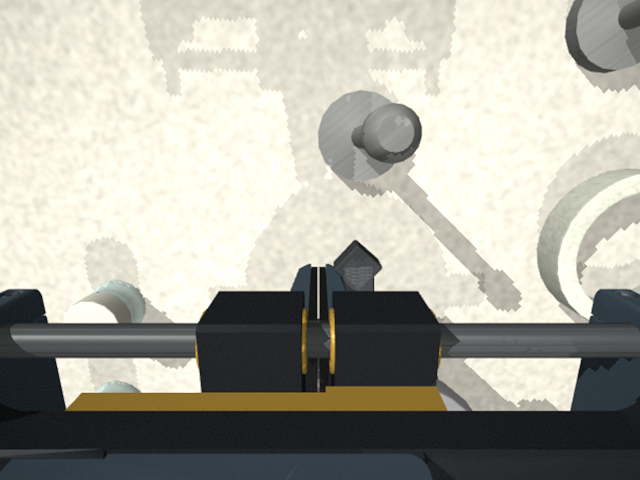

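```bash
python3 - <<'E'
from h import *
cp=env.camera_params('wrist')
ang=lambda w:np.degrees(np.arctan2(w[1]-AX[1],w[0]-AX[0]))
for nm,p,z in [("tip",(355.5,239.5),85),("head",(391,133),102),("foot",(361,136),14)]:
    w=ray('wrist',p,z,cp);print(nm,w.round(1),np.hypot(*(w[:2]-AX)),ang(w))
E
```

```text
tip [662. -14.  85.] 134.85120425383167 42.4256612514189
head [702.1   5.5 102. ] 178.02234112662495 38.35118480190369
foot [701.7   6.2  14. ] 178.14800786110166 38.61766369794955
```

```bash
python3 - <<'E'
from h import *
c=(625.581,-23.4884,85.976,38.672)
P=np.array(c[:2])-AX
for t in (.3,.8,1.4,2,2.5,3,3.3,3.5,4):
    r=np.radians(-t);q=AX+[P[0]*np.cos(r)-P[1]*np.sin(r),P[0]*np.sin(r)+P[1]*np.cos(r)]
    print(delta(c,(*q,85.976,c[3]-t)))
E
```

```text
[0.0001, 0.0005, 0.0, 0.3, 0]
[0.0003, 0.0014, 0.0, 0.8, 0]
[0.0006, 0.0025, 0.0, 1.4, 0]
[0.0008, 0.0035, 0.0, 2.0, 0]
[0.001, 0.0044, 0.0, 2.5, 0]
[0.0011, 0.0053, 0.0, 3.0, 0]
[0.0012, 0.0058, 0.0, 3.3, 0]
[0.0013, 0.0062, 0.0, 3.5, 0]
[0.0014, 0.007, 0.0, 4.0, 0]
```

Emit:
{"method": "jog_arm", "body": {"deltas": [[[0, 0.0005, 0, 0.3, 0], [0.0005, 0.0015, 0, 0.8, 0], [0.0005, 0.0025, 0, 1.4, 0], [0.001, 0.0035, 0, 2, 0], [0.001, 0.0045, 0, 2.5, 0], [0.001, 0.0053, 0, 3, 0], [0.0012, 0.0058, 0, 3.3, 0], [0.0013, 0.0062, 0, 3.5, 0], [0.0013, 0.0062, 0, 3.5, 0], [0.0013, 0.0062, 0, 3.5, 0], [0.001, 0.002, 0, 3.5, 0], [0.001, -0.004, 0, 3.5, 0], [0.001, -0.012, 0, 3.5, 0], [0.001, -0.018, 0, 3.5, 0], [0.001, -0.02, -0.01, 3.5, 0], [0.001, -0.02, -0.04, 3.5, 0], [0.001, -0.02, -0.08, 3.5, 0], [0.001, -0.02, -0.12, 3.5, 0], [0.001, -0.02, -0.14, 3.5, 0], [0.001, -0.02, -0.145, 3.5, 0]]]}}

```text
time_s: 10.35
ee_pos: [616.2, -6.9, 237.3]
ee_rot: [179.6, -0.5, 35.2]
force: [-0.1, -0.8, 0.1]
gripper_width: 0.2
```

Emit:
{"method": "jog_arm", "body": {"deltas": [[[0, 0, 0, 0, 0], [0, 0, 0, 0, 0], [0, 0, 0, 0, 0]]]}}

```text
time_s: 10.6
ee_pos: [612.7, -7.1, 228.9]
ee_rot: [-179.9, 0.2, 35.2]
force: [-0.8, -0.3, -1.0]
gripper_width: 0.3
```

```bash
python3 - <<'E'
from h import *
import cv2
c=fwd((625.581,-23.4884,85.976,38.672),(.001,-.02,-.145,3.5));print([float(x) for x in c])
s=env.state();print(s['time_s'],s['ee_pos'],s['ee_rot'],s['force'],s['qpos'].round(1))
cp=env.camera_params('wrist');print(cp)
im=env.grab_frame("wrist");cv2.imwrite(f"pics/wrist6.png",cv2.convertScaleAbs(im[:,:,::-1],alpha=1.5))
cv2.imwrite(f"pics/wrist6c.png",cv2.resize(cv2.convertScaleAbs(im[60:300,280:480,::-1],alpha=1.5),None,fx=2.5,fy=2.5,interpolation=cv2.INTER_CUBIC))
E
```

```text
[613.8645120364323, -7.2488215017885445, 230.976, 35.172]
10.6 [612.73309605  -7.1097155  228.92882163] [-179.86959052    0.1804155    35.1807163 ] [-0.77003706 -0.29628278 -1.01332763] [-1.7 21.9 84.5 -0.  73.8 53.1]
{'fx': 372.7862976617018, 'fy': 372.7862976617018, 'cx': 317.92333487332115, 'cy': 243.10163335131446, 'xyz': array([674.24480981,  36.59078275, 382.41278027]), 'orientation': array([ 1.64533328e+02,  1.40568502e-01, -5.48983818e+01])}
```

View pics/wrist6.png

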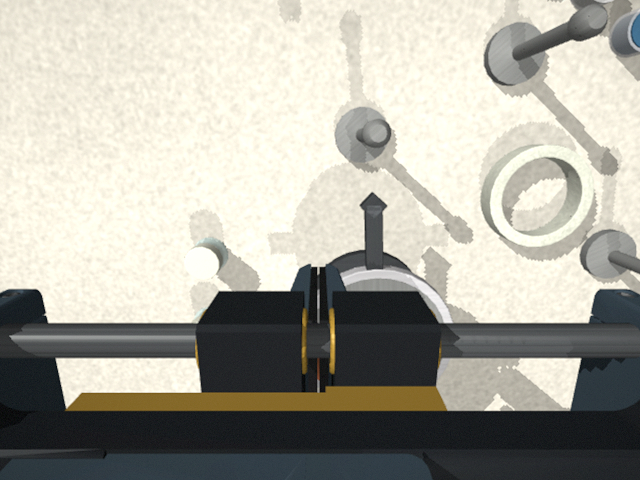

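View pics/wrist6c.png

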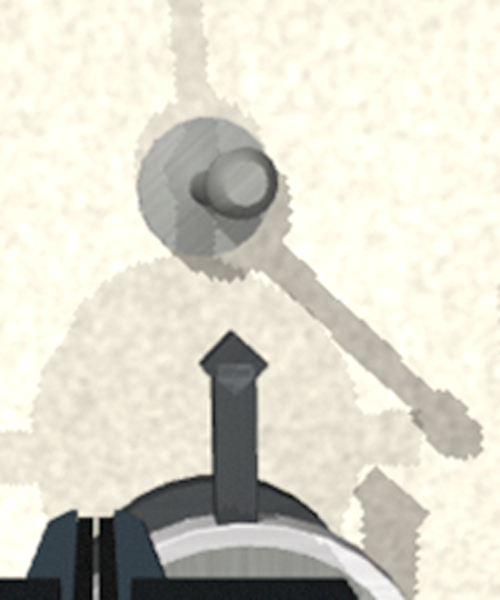

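```bash
cat > m.py <<'E'
from h import *
cp=env.camera_params('wrist')
def go(pts):
    W={}
    for nm,p,z in pts:
        w=ray('wrist',(280+p[0]/2.5-.3,60+p[1]/2.5-.3),z,cp);d=w[:2]-AX;W[nm]=w
        print(nm,w.round(1),np.hypot(*d).round(1),np.degrees(np.arctan2(d[1],d[0])).round(2))
    d=W['tip']-W['base'];print('dir',np.degrees(np.arctan2(d[1],d[0])))
    for k in('head','foot'):
        e=W[k]-W['base'];f=W[k]-W['tip'];print(k,np.degrees(np.arctan2(e[1],e[0])),np.degrees(np.arctan2(f[1],f[0])))
E
python3 - <<'E'
from m import *
go([('tip',(231,331),85),('base',(237,518),85),('mid',(235,420),85),('head',(242,184),102),('foot',(204,186),14)])
E
```

```text
tip [665.9 -21.2  85. ] 133.1 39.02
base [617.  -61.1  85. ] 70.0 38.9
mid [643.5 -39.9  85. ] 103.9 38.78
head [701.9   5.2 102. ] 177.7 38.32
foot [701.8   6.7  14. ] 178.5 38.74
dir 39.15166486384543
head 37.948494345490104 36.248927897064604
foot 38.637106927426956 37.92234167932725
```

Emit:
{"method": "jog_arm", "body": {"deltas": [[[-0.01, 0.003, -0.01, 0, 0], [-0.035, 0.01, -0.025, 0, 0], [-0.065, 0.018, -0.045, 0, 0], [-0.095, 0.025, -0.065, 0, 0], [-0.125, 0.03, -0.08, 0, 0], [-0.15, 0.035, -0.09, 0, 0], [-0.17, 0.04, -0.1, 0, 0], [-0.18, 0.04, -0.1, 0, 0], [-0.18, 0.04, -0.1, 0, 0], [-0.18, 0.04, -0.1, 0, 0], [-0.18, 0.04, -0.1, 0, 0], [-0.18, 0.04, -0.1, 0, 0]]]}}

```text
time_s: 11.65
ee_pos: [490.2, -142.8, 329.9]
ee_rot: [-179.9, 0.0, 35.2]
force: [0.7, -0.9, -0.3]
gripper_width: 0.4
```

```bash
python3 - <<'E'
from h import *
import cv2,pickle
c=fwd((613.8645,-7.2488,230.976,35.172),(-.18,.04,-.1,0));print([float(x) for x in c])
s=env.state();print(s['time_s'],s['ee_pos'],s['ee_rot'])
cp=env.camera_params('wrist');print(cp);pickle.dump(cp,open('cp7.pkl','wb'))
im=env.grab_frame("wrist");cv2.imwrite(f"pics/wrist7raw.png",im[:,:,::-1]);cv2.imwrite(f"pics/wrist7.png",cv2.convertScaleAbs(im[:,:,::-1],alpha=1.5))
im=env.grab_frame("side");cv2.imwrite(f"pics/side7.png",cv2.resize(cv2.convertScaleAbs(im[240:430,260:470,::-1],alpha=1.5),None,fx=3,fy=3,interpolation=cv2.INTER_CUBIC))
E
```

```text
[489.7690468313552, -143.6317846530302, 330.976, 35.172]
11.65 [ 490.20497963 -142.81295188  329.92829463] [-1.79910081e+02  4.65659602e-02  3.52442574e+01]
{'fx': 372.7862976617018, 'fy': 372.7862976617018, 'cx': 317.92333487332115, 'cy': 243.10163335131446, 'xyz': array([551.29289209, -99.15066309, 483.57245766]), 'orientation': array([ 1.64665508e+02,  1.02620670e-01, -5.48337818e+01])}
```

View pics/wrist7.png

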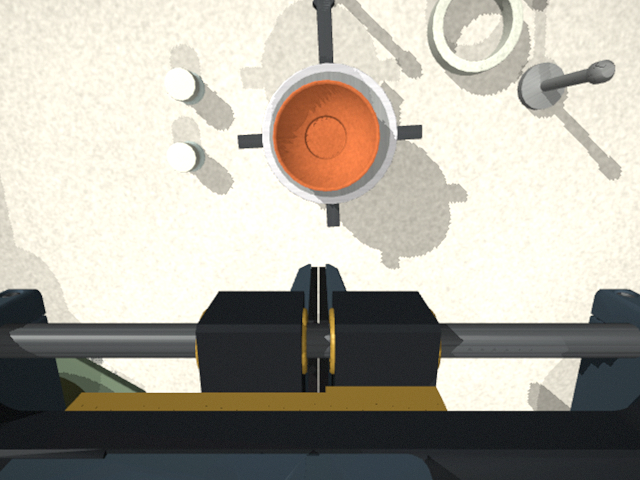

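View pics/side7.png

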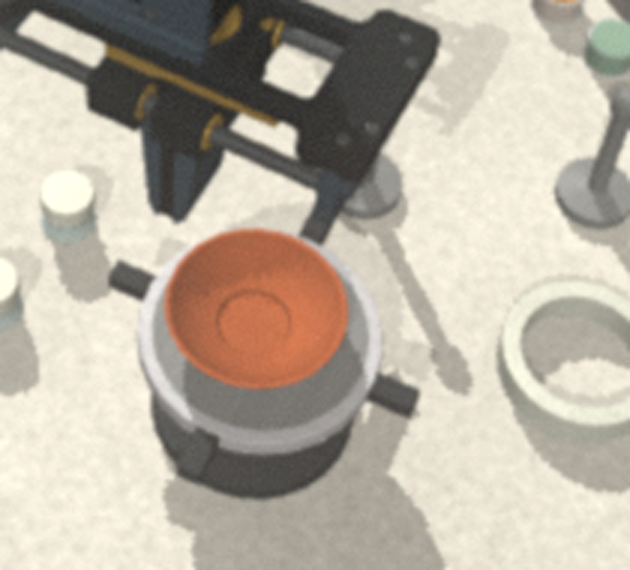

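Emit:
{"method": "jog_arm", "body": {"deltas": [[[0.01, 0, -0.01, 0, 0], [0.03, 0, -0.03, 0, 0], [0.05, 0, -0.05, 0, 0], [0.065, 0, -0.07, 0, 0], [0.075, 0, -0.08, 0, 0], [0.075, 0, -0.08, 0, 0], [0.075, 0, -0.08, 0, 0], [0.075, 0, -0.08, 0, 0], [0.075, 0, -0.08, 0, 0]]]}}

```text
time_s: 12.5
ee_pos: [550.3, -100.6, 409.8]
ee_rot: [-179.9, 0.1, 35.2]
force: [-0.4, -0.4, 1.1]
gripper_width: 0.6
```

```bash
python3 - <<'E'
from h import *
import cv2,pickle
c=fwd((489.769,-143.6318,330.976,35.172),(.075,0,-.08,0));print([float(x) for x in c])
s=env.state();print(s['time_s'],s['ee_pos'],s['ee_rot'])
cp=env.camera_params('wrist');print(cp);pickle.dump(cp,open('cp8.pkl','wb'))
im=env.grab_frame("wrist");cv2.imwrite(f"pics/wrist8raw.png",im[:,:,::-1])
cv2.imwrite(f"pics/wrist8.png",cv2.resize(cv2.convertScaleAbs(im[40:300,200:460,::-1],alpha=1.5),(598,598),interpolation=cv2.INTER_CUBIC))
E
```

```text
[551.075987403994, -100.42933137323608, 410.976, 35.172]
12.5 [ 550.26572708 -100.58039775  409.75844052] [-1.79907872e+02  1.09294004e-01  3.51551384e+01]
{'fx': 372.7862976617018, 'fy': 372.7862976617018, 'cx': 317.92333487332115, 'cy': 243.10163335131446, 'xyz': array([611.56899333, -56.94316219, 563.30695281]), 'orientation': array([ 1.64599466e+02,  1.05503104e-01, -5.49241660e+01])}
```

View pics/wrist8.png

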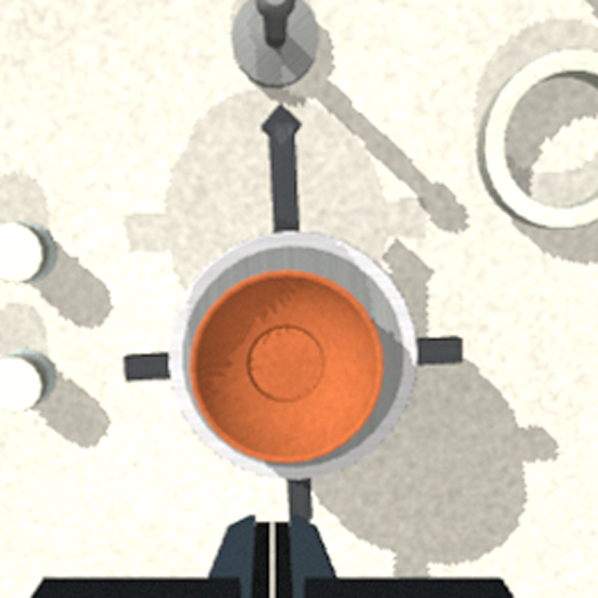

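```bash
python3 - <<'E'
import cv2
im=cv2.imread("pics/wrist8raw.png");cv2.imwrite("pics/w8b.png",cv2.resize(cv2.convertScaleAbs(im[0:150,260:390],alpha=1.5),None,fx=4,fy=4,interpolation=cv2.INTER_CUBIC))
E
```

```text
(no output)
```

View pics/w8b.png

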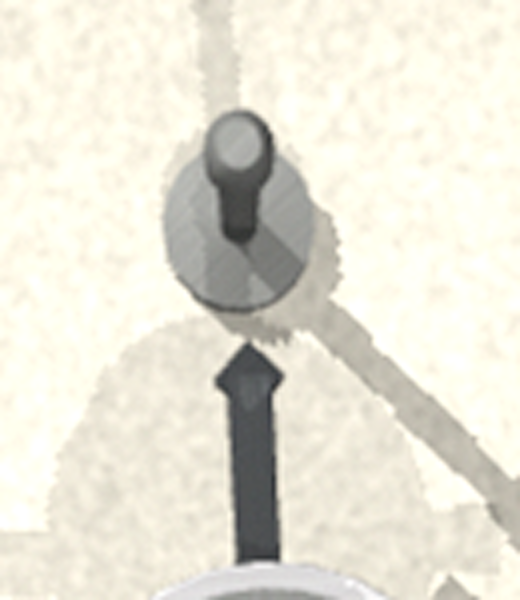

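```bash
python3 - <<'E'
from h import *
import pickle
cp=pickle.load(open('cp8.pkl','rb'))
A=lambda x,y:(260+x/4-.4,y/4-.4); B=lambda x,y:(200+x/2.3-.3,40+y/2.3-.3)
W={k:ray('wrist',p,z,cp)[:2] for k,p,z in [('tip',A(248,343),84),('a1',A(250.5,400),85),('a2',A(256.5,545),85),('L',B(125,368),85),('R',B(462,348.5),85),('Bm',B(299.5,498),85),('foot',A(238.5,230),14),('head',A(239,147),103)]}
for k in W:print(k,W[k].round(1))
ang=lambda d:round(float(np.degrees(np.arctan2(d[1],d[0]))),2)
print('LR angle+90',ang(W['L']-W['R'])-90, np.hypot(*(W['L']-W['R'])));mid=(W['L']+W['R'])/2;print('axis',mid)
for k in ('tip','a1','a2','foot','head'):print(k,np.hypot(*(W[k]-mid)).round(1),ang(W[k]-mid))
print('tip-Bm',ang(W['tip']-W['Bm']),'a1-Bm',ang(W['a1']-W['Bm']),'foot-Bm',ang(W['foot']-W['Bm']),'head-Bm',ang(W['head']-W['Bm']))
E
```

```text
tip [665.5 -23.4]
a1 [652.8 -33.2]
a2 [619.6 -59. ]
L [503.4 -31.2]
R [ 620.6 -178.9]
Bm [ 497.5 -155.6]
foot [700.3   4.5]
head [703.2   6.5]
LR angle+90 38.41 188.59855683061633
axis [ 561.96554083 -105.05044522]
tip 131.9 38.27
a1 115.8 38.33
a2 73.8 38.64
foot 176.5 38.37
head 180.0 38.3
tip-Bm 38.22 a1-Bm 38.25 foot-Bm 38.29 head-Bm 38.25
```

```bash
python3 - <<'E'
from h import *
import pickle,cv2
cp=pickle.load(open('cp8.pkl','rb'));im=cv2.imread('pics/wrist8raw.png');hsv=cv2.cvtColor(im,cv2.COLOR_BGR2HSV)
m=((hsv[...,0]<14)&(hsv[...,1]>110)&(hsv[...,2]>40)).astype(np.uint8);cn,_=cv2.findContours(m,0,1);cn=max(cn,key=cv2.contourArea)[:,0]
w=np.array([ray('wrist',p,112,cp)[:2] for p in cn],np.float32);c,r=cv2.minEnclosingCircle(w);d=np.array(c)-[562,-105];print(c,r,np.hypot(*d))
im=env.grab_frame('scene');cv2.imwrite('pics/scene9.png',cv2.convertScaleAbs(im[:,:,::-1],alpha=1.4))
print(env.state()['time_s'],env.state()['force'])
print(env.look_for('scene','pot_a'),env.look_for('scene','tape'),env.look_for('scene','cup'))
E
```

```text
(557.8997802734375, -102.70182037353516) 51.35014343261719 4.700365028547289
12.6 [ 0.36352339  0.51495285 -0.36661937]
[{'xyz': [523.0, 62.9, 29.7], 'conf': 0.49}, {'xyz': [453.2, 21.0, 26.9], 'conf': 0.49}] [{'xyz': [760.7, -169.8, 22.6], 'conf': 0.65}, {'xyz': [603.1, -89.0, 88.4], 'conf': 0.47}] [{'xyz': [554.4, 481.4, 47.7], 'conf': 0.83}]
```

View pics/scene9.png

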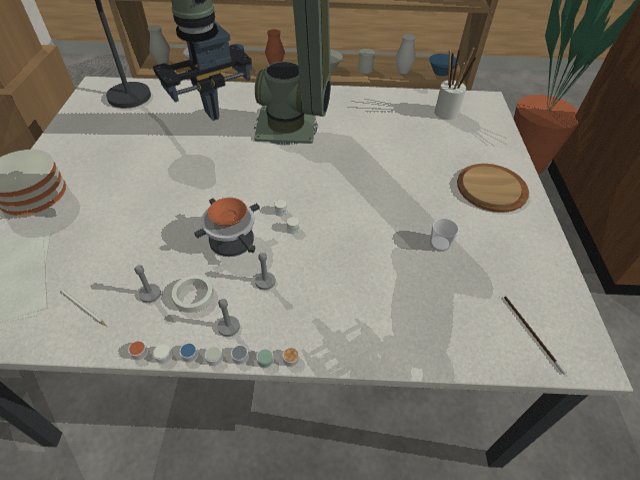

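The scene view shows the long arm at px (248,248) pointing at the left post (264,275), with the pots, tape and cup where they were. The dish's offset from the axis hasn't changed: about 4.4 mm at the start and 4.7 mm now.

```bash
python3 -c "
from workcell import env
print(env.job_done())"
```

```text
the job is handed in; nothing more can be done
None
```

The long arm now points at the gauge post, the leftmost of the three look-alikes from the robot, and the job was handed in at about 12.6 s. I turned the wheel about 108° clockwise by pushing the closed fingertips against the side of the long arm. Then I backed off and rose clear, so the robot was touching nothing at the end.

- **Alignment:** In the last overhead wrist picture the long arm lies at 38.3–38.6° and the post at 38.3–38.4°, so they agree to about 0.3°. An earlier, more oblique view had shown about 0.5° left to go. I trusted the overhead picture and made no further push.
- **Dish:** It was not touched and rode round with the wheel. It sits about 4–5 mm off the axis, the same as I measured at the start (4.4 mm then, 4.7 mm now), and I did not correct that.
- **Other things:** The pots, tape and cup read the same positions as before, to within a few millimetres.

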